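# Roll a hexagonal manifold bar to its drilled face

## Task

Roll the hexagonal manifold bar along the two rails toward the blue end stops, one face at a time and letting it rest on each face, until the face with the four brass-ringed holes is on top. Do not lift it off the stand or roll it the other way. Leave it lying flat on both rails, pushed up snug and square against both stops, and leave the tape, cup and screwdriver alone.

Things in the scene. Friction and masses are not known exactly. Their poses are not given: they have to be found in the camera images.
- hex_bar: Aluminium hexagonal bar, 46 mm across flats (flat 26.6 mm wide, 53.1 mm over corners), 170 mm long plus a 4 mm spigot at each end, 0.35 to 0.7 kg. Origin on its axis at mid-length; own x along the bar, own +z out of the drilled face. Starts on one flat across both rails, ends overhanging, axis 90 to 133 mm before the stop faces. A roll of one face moves the axis on 26.6 mm if nothing slips.
- drilled_face (a point): Centre of the bar's drilled face (four brass-ringed black holes), 23 mm from the bar's axis; axes as the bar's. At the start this face is turned 120 degrees from up, on the side away from the stops, so two rolls of one face each toward the stops bring it to the top. The opposite face has a long red stripe and starts facing up toward the stops.
- stand: Fixed stand on a base plate 170 x 216 x 12 mm, origin at the centre of its underside, z up. Two level rails along own y (-100 to +100 mm), 22 mm wide, centred at own x = +61 and -61 mm, black tops 70 mm above the bench, 100 mm open between them down to the base plate: room for fingers to pinch the bar's sloping flats there, tilted 30 degrees. The stops are at the +y end.
- stop_line (a point): Point midway between the two blue stop blocks (one at the +y end of each rail, 22 mm wide, 32 mm higher than the rail), in the plane of their faces, 23 mm above the rails' tops, the height of the resting bar's axis. Axes as the stand's. A bar that is home touches both stops with one long corner edge, its axis 26.6 mm before this point along own y.
- tape: Loose roll of masking tape lying flat, 96 mm across, 25 mm high; origin at the centre of its underside. To be left alone.
- cup: Loose cream cup, 72 mm across, 40 mm high; origin at the centre of its underside. To be left alone.
- driver: Loose screwdriver with wooden handle, 199 mm long, lying flat; origin near its middle, underside. To be left alone.

How it is judged (in metres and radians):
On the way, in this order (a step that is already met when the one before it is completed fails the run):
1. the bar rests one face on, its drilled face turned up at 60 degrees from the top (angle between hex_bar's own z axis and vertical between 0.95 and 1.15 rad and z of hex_bar in the frame of stand below 0.097 m and angular speed of hex_bar below 0.3 rad/s), for 0.2 s.
2. the bar rests on the next face, its drilled face on top (angle between hex_bar's own z axis and vertical below 0.1 rad and z of hex_bar in the frame of stand below 0.097 m and angular speed of hex_bar below 0.3 rad/s), for 0.2 s.
At the end, for the whole second after the job is handed in: The bar lies still and flat on both rails (within 0.05 rad and 2.5 mm) with its drilled face on top, its axis no more than 3 mm short of where it touches the stops, square to the stand within 0.035 rad and within 30 mm of the middle sideways (angle between hex_bar's own z axis and vertical below 0.05 rad and z of hex_bar in the frame of stand between 0.09 and 0.0955 m and y of hex_bar in the frame of stop_line between -0.0296 and -0.024 m and x of hex_bar in the frame of stand between -0.03 and 0.03 m and angle between the x axis of hex_bar and the x axis of stand, either way round below 0.035 rad and linear speed of hex_bar below 0.01 m/s).
It fails at once if the bar was lifted off the rails instead of rolled (axis more than 42 mm above the rails; a roll over an edge needs 27 mm) (z of hex_bar in the frame of stand above 0.112 m).
It fails at once if the bar fell off the rails (z of hex_bar in the frame of stand below 0.08 m).
It fails at once if the bar was rolled the wrong way, drilled face under (angle between hex_bar's own z axis and vertical above 2.6 rad).
It fails at once if the tape, cup or screwdriver was moved more than 20 mm (distance of any of tape, cup, driver from where it was at the start of the episode above 0.02 m).
It also fails if it takes over 58 s, if anything falls off the work surface, if the arm or the gripper's body presses on something with over 40 N, if the wrist force passes 120 N, or if a joint passes its speed limit or range.

## Robot

A 6-joint arm with a two-finger parallel gripper is mounted at the origin on the work surface; the furniture and walls round the work are solid. World frame = base frame: x ahead of the robot, y to its left, z up, the work surface at z = 0. Lengths are in mm, angles in rad, forces in N, time in s.
With the tool pointing down it reaches from about 275 to 750 mm from the base axis. Payload 10.2 kg.
Tool frame: the origin (TCP) lies between the finger pads; the fingertips stand 17 mm ahead of it and the grasp point (between the pads) lies 2 mm behind it (tips_ahead is the distance from the TCP to the fingertips, in mm); z points along the fingers, y is the line along which they close (so a half turn about z gives the same grasp; the last joint's range is limited). The gripper opens to 85 mm and grips with 20 to 120 N. Pads are 22 mm wide; open, the fingers measure 114 mm over their backs; the gripper's body (76 mm by 85 mm) begins 54 mm behind the grasp point. The pads swing forward as they close: fully open they stand 13 mm farther back than shut.
Start: joints at [-1.476, 0.313, 1.498, -0, 1.331, -0.223], TCP at [164.038, -498.721, 248.294] pointing down, gripper open.
Joint ranges: [-2.94, 2.94], [-0.97, 2.17], [0.19, 2.56], [-1.23, 4.37], [0.02, 3.11], [-2.88, 2.88]. Speed limits (rad/s): [2.39, 2.39, 3.01, 3.14, 3.14, 3.14].

## Interface

Orientations are given as a unit quaternion [w, x, y, z].
In Python, from rig import sense, capture, finish_job, boxes_of, tips_ahead gives the robot as it stands.
- The arm moves only by the tool drive_tool, never from a script. Its argument "commands" is text: rows parted by semicolons, each of 7 numbers parted by spaces: the shift along the world's x, y, z in units of 0.1 m (1.0 is 0.1 m), then the turn, a rotation vector about the world's x, y, z in units of pi/4 rad (1.0 is pi/4 rad), then the opening in per cent of the stroke, from 0 (shut) to 100 (fully open). A call has 1 to 20 rows; each row shifts and turns the commanded pose from where the row before left it; what a row does not reach is not made up. A row lasts 1/12 s, in which the tool goes at most 41.7 mm and 7.16 degrees, less where a joint would pass 70% of its speed; a pose out of reach is approached as far as the arm can. A call with a number of a shift or a turn outside -1 to 1 is refused whole. A call with a gripper value outside its range is refused whole. The fingers move at their own pace and stop on an object; "force" is the grip in N (left out, the last holds). Time passes only in rows, so rows that do not move let the fingers close. It gives the time, the measured TCP pose, the force, the opening and the grip force at its end, in the units of the state.
- sense(): the state, without advancing time (a new reading comes with each control period).
- capture(name): name is "side" or "top"; returns a dict with "pixels" (400x640x3 uint8, blue, green, red), "fov_y" (degrees; the focal length in pixels is half the picture's height over the tangent of half this angle, whatever the lens; pixels are square), "cx", "cy" (the principal point, pixels), "position" and "attitude" of the camera in the world. Camera axes: x right, y down, z forward; pixel columns grow to the right and rows downward; lengths in mm; the calibration is good to about 2 mm. A picture is of the moment at which its call begins. There is no depth.
- finish_job(): hands the job in; it is judged then, once.
Trained networks look in a picture, given as the dict that the camera call returned (one of the last four; its "shot" number tells which), for a name from the list of things; names that differ only in an ending like _2 or _b are one class to them, and where a whole thing is asked for, a point or a joint stands for the part that bears it (a point fixed in the world has none). Each returns a list of dicts, best first, with "confidence" (0 to 1); they miss things now and then, are a little off and sometimes report something else, mostly with a low value. They report only what shows in the picture. A call takes as long as a camera call.
- boxes_of(picture, name): "position" ([column, row] in pixels, amid what is visible of it).
The state is a dict: "time_s": time; "joints": joint angles; "dq": joint speeds; "tau": joint torques, N m; "eef_pos": TCP position; "ee_rot": TCP orientation; "force": force on the tool from outside, world axes, zero at the start; "wrist_torque": the same for the moment, N m; "grip_width": opening from 0.0 (shut) to 1.0 (fully open); "grip_force": force on a finger pad.
Only numpy, scipy, OpenCV 4.12 (cv2) and the standard library are available. Lean on these libraries where they do the work, as an engineer would, in place of code of your own. Each camera call takes 0.05 s, during which the arm holds its last target. There are 200 camera calls.

## Working session

There is one attempt and no reset: what is moved stays moved. The work goes in short steps, Python scripts to look and compute and a tool call to move; the robot and the scene stay as the last step left them, time stands still between calls to the robot, and variables do not carry over. Pictures are saved under pics/ and viewed, at most 10 in all, crops included, and the job is handed in when it is done.

Besides the shell and the picture viewer there is one more tool, called after "Call:" as name(argument=value, ...) on one line, values as JSON. drive_tool: Moves the arm, as the interface text tells. Shifts and turns lie within -1 to 1; 1 stands for 0.1 m of shift or pi/4 rad of turn. Its arguments: {"type":"object","properties":{"commands":{"type":"string"},"force":{"type":"number"}},"required":["commands"]}

```bash
mkdir -p pics; ls
python3 - <<'E'
from rig import *
import cv2
print(sense(), tips_ahead)
for n in ("side","top"):
    p=capture(n); cv2.imwrite(f"pics/{n}0.png",p["pixels"])
    print(n,{k:v for k,v in p.items() if k!="pixels"})
    for o in ("hex_bar","stand","tape","cup","driver","drilled_face","stop_line"):
        try: print(o,[(b["position"],round(b["confidence"],2)) for b in boxes_of(p,o)[:2]])
        except Exception as e: print(o,e)
E
```

```text
pics
{'time_s': 0.0, 'joints': array([-1.47635881e+00,  3.13451371e-01,  1.49839357e+00, -1.39537260e-05,
        1.33096324e+00, -2.23357515e-01]), 'dq': array([-0.00030468,  0.00131998,  0.00073162, -0.00052461, -0.0004876 ,
        0.00067327]), 'tau': array([-4.65470439e-04, -4.12261462e+01, -2.59741956e+01, -3.53768564e-04,
        4.05949846e-03, -1.11600593e-05]), 'eef_pos': array([ 164.03419806, -498.493081  ,  247.75072912]), 'ee_rot': array([-6.06937892e-04,  9.87401884e-01,  1.58231320e-01,  3.23872296e-05]), 'force': array([-0.56716803,  0.88477829,  0.59300557]), 'wrist_torque': array([ 0.03007922, -0.00952065, -0.01866453]), 'grip_force': 0.0, 'grip_width': 0.9966556973216147} 17.0
side {'fov_y': 54.60454317437183, 'cx': 319.26081068255917, 'cy': 202.01493178227727, 'position': array([561.75900317, 776.9129043 , 446.57825284]), 'attitude': array([-0.02229461,  0.01948018,  0.83724955, -0.54601892]), 'shot': 1}
hex_bar [([309.4, 187.5], 0.65)]
stand [([324.1, 228.8], 0.66)]
tape [([266.1, 193.1], 0.54)]
cup [([348.0, 180.0], 0.58)]
driver [([380.3, 306.8], 0.92), ([309.9, 188.2], 0.55)]
drilled_face [([308.7, 189.0], 0.85), ([378.5, 306.2], 0.29)]
stop_line [([321.0, 226.3], 0.75)]
top {'fov_y': 43.04559403434561, 'cx': 329.2251092933433, 'cy': 206.08823438580256, 'position': array([ 404.155913  ,  -25.3756019 , 1548.51878456]), 'attitude': array([-0.01851443,  0.70760405, -0.70563473,  0.03214566]), 'shot': 2}
hex_bar [([351.5, 202.0], 0.71)]
stand [([321.0, 206.5], 0.55), ([412.2, 165.0], 0.28)]
tape [([411.3, 170.4], 0.66)]
cup [([423.4, 237.3], 0.74)]
driver [([237.6, 237.9], 0.59)]
drilled_face [([346.5, 197.7], 0.83)]
stop_line [([320.3, 207.6], 0.76), ([351.0, 201.0], 0.3)]
```

Run:
```python
import cv2
a=cv2.imread("pics/side0.png");cv2.imwrite("pics/s0.png",cv2.resize(a[130:350,200:460],None,fx=2.7,fy=2.7,interpolation=cv2.INTER_CUBIC))
a=cv2.imread("pics/top0.png");cv2.imwrite("pics/t0.png",cv2.resize(a[110:300,210:460],None,fx=3,fy=3,interpolation=cv2.INTER_CUBIC))
```

```text
(no output)
```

View pics/s0.png

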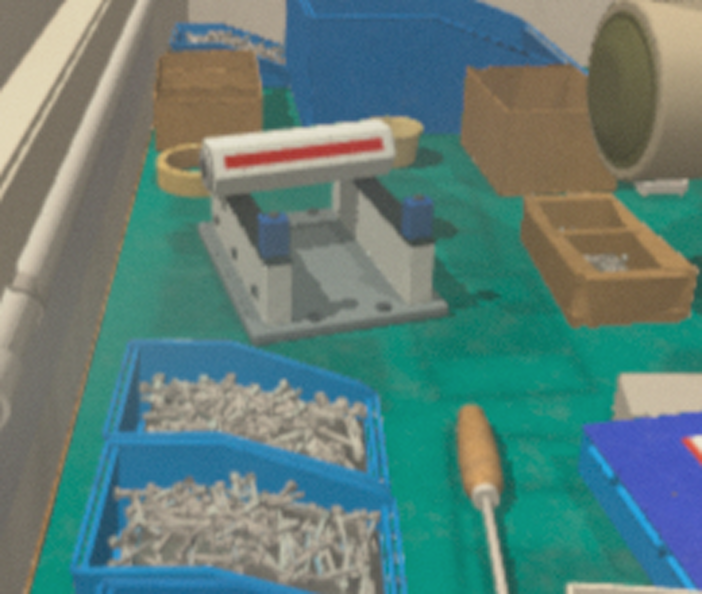

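View pics/t0.png

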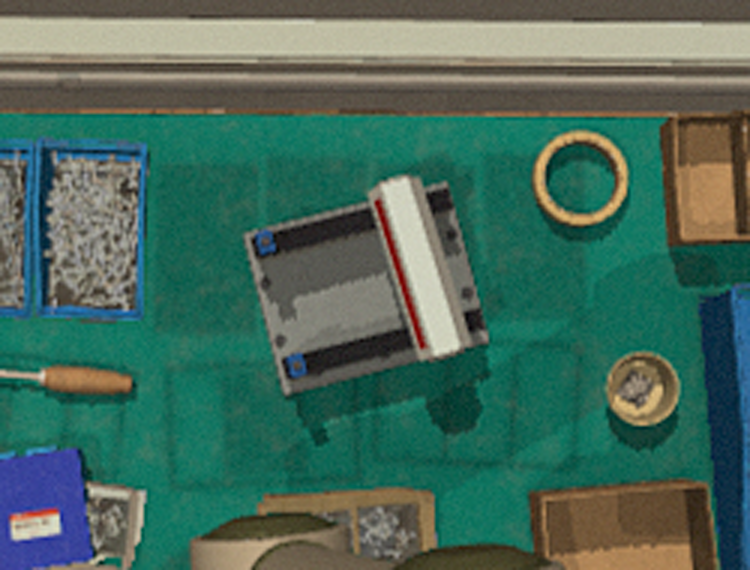

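Side view: the bar shows its red stripe toward the camera, and the stops are at crop (273,235) and (417,217). Top view: the stops are at crop (265,243) and (296,365), and the bar runs from (395,185) to (445,350). I'll fit the poses of both from hand-picked points.

```bash
cat > h.py <<'E'
import numpy as np, cv2
from scipy.spatial.transform import Rotation as R
from scipy.optimize import least_squares
def proj(c,P):
    q=c["attitude"]; r=R.from_quat([q[1],q[2],q[3],q[0]])
    v=r.inv().apply(np.atleast_2d(P)-c["position"]); f=200/np.tan(np.radians(c["fov_y"]/2))
    return v[:,:2]/v[:,2:]*f+[c["cx"],c["cy"]]
def st(p,P):  # stand (x,y,yaw) -> world
    P=np.atleast_2d(P); c,s=np.cos(p[2]),np.sin(p[2])
    return np.c_[p[0]+c*P[:,0]-s*P[:,1],p[1]+s*P[:,0]+c*P[:,1],P[:,2]]
E
python3 - <<'E'
from h import *; from rig import *
T=capture("top");S=capture("side")
t=lambda u:np.array(u)/3+[210,110]; s=lambda u:np.array(u)/2.7+[200,130]
SP=[(T,(85,108,12),t((246,233))),(T,(-85,108,12),t((286,393))),(T,(-85,-108,12),t((488,341))),
 (S,(85,108,0),s((255,341))),(S,(-85,108,0),s((447,313))),(S,(85,-108,12),s((198,222)))]
# stops: centre of top square, centre y=unknown
ST=[(T,61,t((265,241))),(T,-61,t((296,364)))]
def f(p):
    r=[proj(c,st(p,P))[0]-u for c,P,u in SP]+[proj(c,st(p,(x,p[3],102)))[0]-u for c,x,u in ST]
    return np.ravel(r)
a=least_squares(f,[430,0,.2,90],loss="soft_l1",x_scale=[100,100,.1,100]);print("stand",a.x,a.fun.reshape(-1,2).round(1).tolist() if 0 else f(a.x).reshape(-1,2).round(1).tolist())
# bar: params x,y,yaw world; top flat edges: bar z=116, y=+-13.3, x=+-85
BP=[(T,(85,13.3,116),t((384,186))),(T,(85,-13.3,116),t((414,179))),(T,(-85,13.3,116),t((428,354))),(T,(-85,-13.3,116),t((464,346))),
 (S,(85,13.3,116),s((207,139))),(S,(-85,13.3,116),s((385,122))),(S,(85,26.6,93),s((214,193))),(S,(-85,26.6,93),s((396,165)))]
g=lambda p:np.ravel([proj(c,st(p,P))[0]-u for c,P,u in BP])
b=least_squares(g,[430,-50,.2],loss="soft_l1",x_scale=[100,100,.1]);print("bar",b.x,g(b.x).reshape(-1,2).round(1).tolist())
d=b.x[:2]-a.x[:2];y=a.x[2];print("bar in stand",d@[np.cos(y),np.sin(y)],d@[-np.sin(y),np.cos(y)],b.x[2]-y)
for n,c in(("t",T),("s",S)):
    im=cv2.resize(c["pixels"],None,fx=4,fy=4,interpolation=cv2.INTER_CUBIC)
    L=[(a.x,[(85,108,12),(-85,108,12),(-85,-108,12),(85,-108,12)])]+[(a.x,[(x-11,-100,70),(x+11,-100,70),(x+11,100,70),(x-11,100,70)]) for x in(61,-61)]+[(b.x,[(85,k,z),(-85,k,z),(-85,l,w),(85,l,w)]) for k,z,l,w in((13.3,116,-13.3,116),(13.3,116,26.6,93))]
    for p,P in L: cv2.polylines(im,[np.int32(proj(c,st(p,P))*4+2)],True,(0,255,255),1)
    im=im[520:1080,1040:1640] if n=="t" else im[640:1060,1000:1520]
    cv2.imwrite(f"pics/fit_{n}.png",im)
E
```

```text
stand [ 5.15155652e+02 -6.60920339e+01  2.52655829e-01  8.88960413e+01] [[-0.4, -0.1], [-0.1, 0.9], [1.6, 0.5], [-1.5, 1.3], [-0.1, 0.5], [-0.7, -0.7], [0.1, 0.3], [0.2, 0.7]]
bar [ 5.28772210e+02 -1.14703391e+02  2.81209519e-01] [[0.2, -0.8], [-0.8, -1.0], [2.2, 0.6], [-0.8, 0.7], [0.6, 2.8], [1.3, 1.9], [-0.4, -6.1], [-1.0, -3.6]]
bar in stand 1.0325693878578155 -50.47185824910748 0.028553690937443754
```

View pics/fit_t.png

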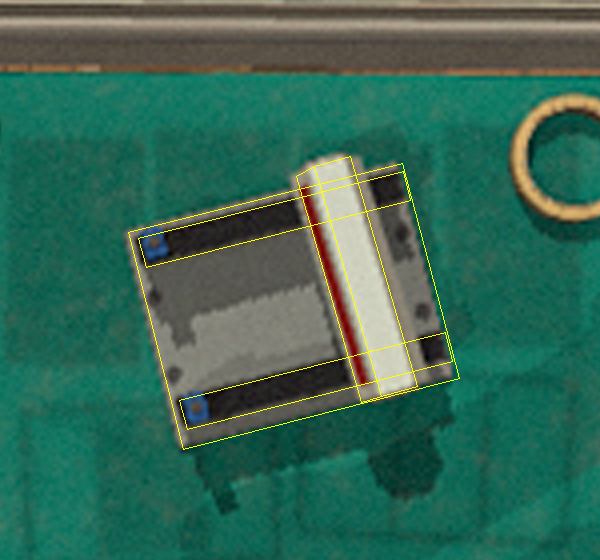

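View pics/fit_s.png

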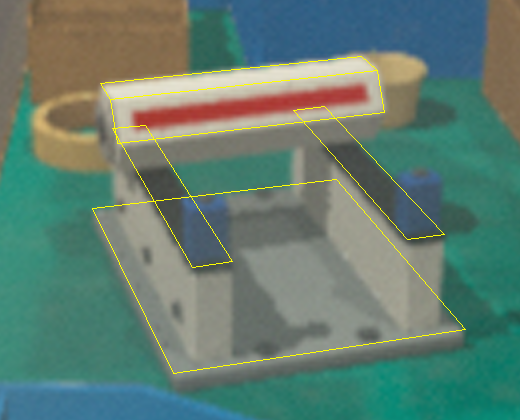

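Call:
drive_tool(commands="0.209 0.189 0.05 0 0 -0.083 100;0.209 0.189 0.05 0 0 0 100;0.209 0.189 0.05 0 0 0 100;0.209 0.189 0.05 0 0 0 100;0.209 0.189 0.05 0 0 0 100;0.209 0.189 0.05 0 0 0 100;0.209 0.189 0.05 0 0 0 100;0.209 0.189 0.05 0 0 0 100;0.209 0.189 0.05 0 0 0 100;0.209 0.189 0.05 0 0 0 100;0.209 0.189 0 0 0 0 100;0.209 0.189 0 0 0 0 100;0.209 0.189 0 0.1076 0.0278 0 100;0.209 0.189 0 0.1076 0.0278 0 100;0.209 0.189 0 0.1076 0.0278 0 100;0.209 0.189 0 0.1076 0.0278 0 100;0.209 0.189 0 0.1076 0.0278 0 100;0.209 0.189 0 0.1076 0.0278 0 100;0 0 0 0 0 0 100;0 0 0 0 0 0 100", force=40)

```text
time_s: 2.57
eef_pos: [540.6, -158.4, 297.1]
ee_rot: [-0.257, 0.958, 0.122, -0.033]
force: [-0.8, -0.1, 0.2]
grip_width: 1.001
grip_force: 0.0
```

```bash
cat >> h.py <<'E'
STAND=[515.2,-66.1,.2527]
def report():
    from rig import sense
    s=sense(); q=s["ee_rot"]; r=R.from_quat([q[1],q[2],q[3],q[0]])
    c,n=np.cos(STAND[2]),np.sin(STAND[2]); W=np.array([[c,n,0],[-n,c,0],[0,0,1]])
    m=W@r.as_matrix(); print("t",round(s["time_s"],2),"tcp",s["eef_pos"].round(1),"stand",(W@(s["eef_pos"]-[*STAND[:2],0])).round(1),"toolx",m[:,0].round(3),"d",m[:,2].round(3),"F_st",(W@s["force"]).round(1),"grip",round(s["grip_width"],3),round(s["grip_force"],1))
E
python3 -c "
from h import *;report()"
```

```text
t 2.57 tcp [ 540.6 -158.4  297.1] stand [  1.5 -95.7 297.1] toolx [ 1.     0.001 -0.001] d [-0.002  0.501 -0.866] F_st [-0.8  0.1  0.2] grip 1.001 0.0
```

Call:
drive_tool(commands="0 0 -0.21 0 0 0 100;0 0 -0.21 0 0 0 100;0 0 -0.21 0 0 0 100;0 0 -0.21 0 0 0 100;0 0 -0.21 0 0 0 100;0 0 -0.21 0 0 0 100;-0.0151 0.0559 -0.0998 0 0 0 100;-0.0151 0.0559 -0.0998 0 0 0 100;-0.0151 0.0559 -0.0998 0 0 0 100;-0.0151 0.0559 -0.0998 0 0 0 100;-0.0151 0.0559 -0.0998 0 0 0 100;-0.0151 0.0559 -0.0998 0 0 0 100;-0.0151 0.0559 -0.0998 0 0 0 100;-0.0151 0.0559 -0.0998 0 0 0 100;0 0 0 0 0 0 100;0 0 0 0 0 0 100;0 0 0 0 0 0 100")

```text
time_s: 3.98
eef_pos: [528.3, -114.6, 93.5]
ee_rot: [-0.256, 0.958, 0.122, -0.032]
force: [-0.5, -0.6, -0.6]
grip_width: 1.0
grip_force: 0.0
```

Run:
```python
from h import *; from rig import *
report();a=capture("side")["pixels"];b=capture("top")["pixels"]
A=cv2.resize(a[140:270,240:400],None,fx=4,fy=4);cv2.imwrite("pics/g1.png",A)
```

```text
t 3.98 tcp [ 528.3 -114.6   93.5] stand [  0.6 -50.2  93.5] toolx [ 1.    -0.     0.001] d [ 0.001  0.499 -0.867] F_st [-0.7 -0.5 -0.6] grip 1.0 0.0
```

View pics/g1.png

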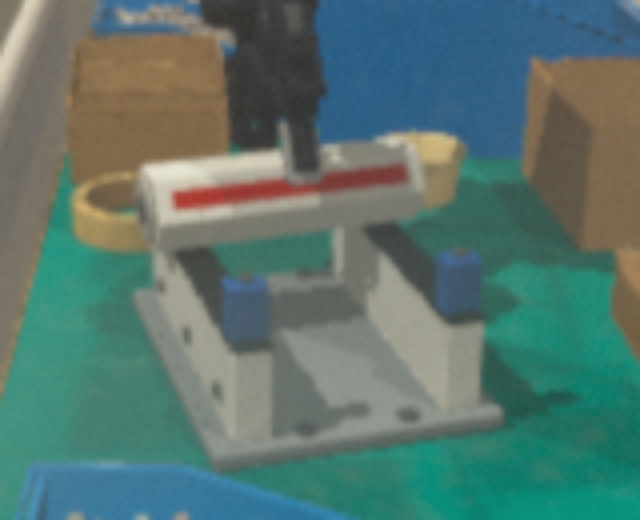

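The gripper straddles the bar, with the front finger over the stripe at about (305,165). Closing now.

Call:
drive_tool(commands="0 0 0 0 0 0 70;0 0 0 0 0 0 62;0 0 0 0 0 0 58;0 0 0 0 0 0 55;0 0 0 0 0 0 50;0 0 0 0 0 0 45;0 0 0 0 0 0 40;0 0 0 0 0 0 40;0 0 0 0 0 0 40;0 0 0 0 0 0 40;0 0 0 0 0 0 40", force=40)

```text
time_s: 5.0
eef_pos: [527.9, -112.4, 94.4]
ee_rot: [-0.259, 0.958, 0.123, -0.033]
force: [-6.4, 5.5, 15.6]
grip_width: 0.531
grip_force: 40.2
```

```bash
python3 -c "
from h import *;report()"
```

```text
t 5.0 tcp [ 527.9 -112.4   94.4] stand [  0.7 -48.   94.4] toolx [1.    0.002 0.001] d [-0.001  0.504 -0.864] F_st [-4.8  6.9 15.6] grip 0.531 40.2
```

Call:
drive_tool(commands="-.0033 .0128 .0067 -.0646 -.0167 0 40;-.0033 .0128 .0067 -.0646 -.0167 0 40;-.0035 .0133 .0053 -.0646 -.0167 0 40;-.0035 .0133 .0053 -.0646 -.0167 0 40;-.0036 .0138 .0038 -.0646 -.0167 0 40;-.0036 .0138 .0038 -.0646 -.0167 0 40;-.0037 .0141 .0023 -.0646 -.0167 0 40;-.0037 .0141 .0023 -.0646 -.0167 0 40;-.0037 .0143 .0008 -.0646 -.0167 0 40;-.0037 .0143 .0008 -.0646 -.0167 0 40")

```text
time_s: 5.83
eef_pos: [524.2, -99.1, 97.8]
ee_rot: [0.001, 0.992, 0.127, 0.0]
force: [-10.9, 5.6, 15.4]
grip_width: 0.535
grip_force: 40.1
```

```bash
python3 -c "
from h import *;report()"
```

```text
t 5.83 tcp [524.2 -99.1  97.8] stand [  0.5 -34.2  97.8] toolx [ 1.     0.001 -0.   ] d [-0.    -0.001 -1.   ] F_st [-9.2  8.2 15.4] grip 0.535 40.1
```

Rolling as planned; the second half follows.

Call:
drive_tool(commands="-.0037 .0143 -.0008 -.0646 -.0167 0 40;-.0037 .0143 -.0008 -.0646 -.0167 0 40;-.0037 .0141 -.0023 -.0646 -.0167 0 40;-.0037 .0141 -.0023 -.0646 -.0167 0 40;-.0036 .0138 -.0038 -.0646 -.0167 0 40;-.0036 .0138 -.0038 -.0646 -.0167 0 40;-.0035 .0133 -.0053 -.0646 -.0167 0 40;-.0035 .0133 -.0053 -.0646 -.0167 0 40;-.0033 .0128 -.0067 -.0646 -.0167 0 40;-.0033 .0128 -.0067 -.0646 -.0167 0 40;0 0 0 0 0 0 40;0 0 0 0 0 0 40;0 0 0 0 0 0 40;0 0 0 0 0 0 40;0 0 0 0 0 0 40")

```text
time_s: 7.08
eef_pos: [521.3, -86.3, 94.2]
ee_rot: [0.258, 0.958, 0.122, 0.033]
force: [-9.3, 6.9, 17.9]
grip_width: 0.535
grip_force: 40.0
```

```bash
python3 -c "
from h import *;report()"
```

```text
t 7.08 tcp [521.3 -86.3  94.2] stand [  0.9 -21.1  94.2] toolx [1.    0.    0.001] d [ 0.001 -0.502 -0.865] F_st [-7.3  9.  17.9] grip 0.535 40.0
```

Call:
drive_tool(commands="0 0 0 0 0 0 70;0 0 0 0 0 0 100;0 0 0 0 0 0 100;0 0 0 0 0 0 100;0 0 0 0 0 0 100;0 0 0 0 0 0 100;-.0188 .0726 .13 0 0 0 100;-.0188 .0726 .13 0 0 0 100;-.0188 .0726 .13 0 0 0 100;-.0188 .0726 .13 0 0 0 100;-.0188 .0726 .13 0 0 0 100;-.0188 .0726 .13 0 0 0 100;0 0 0 0 0 0 100;0 0 0 0 0 0 100")

```text
time_s: 8.25
eef_pos: [509.9, -42.9, 170.5]
ee_rot: [0.257, 0.958, 0.122, 0.033]
force: [-1.6, -0.2, 0.1]
grip_width: 1.004
grip_force: 0.0
```

Run:
```python
from h import *; from rig import *
report();a=capture("side")["pixels"];b=capture("top")["pixels"]
A=np.hstack([cv2.resize(a[140:270,240:370],None,fx=3,fy=3),cv2.resize(b[150:280,280:410],None,fx=3,fy=3)]);cv2.imwrite("pics/g2.png",A)
```

```text
t 8.25 tcp [509.9 -42.9 170.5] stand [  0.7  23.8 170.5] toolx [1.    0.001 0.001] d [ 0.001 -0.501 -0.865] F_st [-1.6  0.2  0.1] grip 1.004 0.0
```

View pics/g2.png

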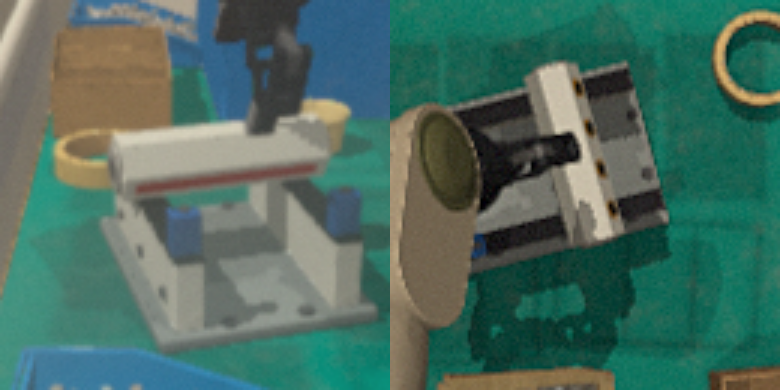

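One face on: the stripe now faces down-front (crop 235,175), and the brass rings show on the upper rear face (575,85 to 615,210). Now swinging back for the second grasp.

Call:
drive_tool(commands=".0227 -.0879 0 .1291 .0333 0 100;.0227 -.0879 0 .1291 .0333 0 100;.0227 -.0879 0 .1291 .0333 0 100;.0227 -.0879 0 .1291 .0333 0 100;.0227 -.0879 0 .1291 .0333 0 100;.0227 -.0879 0 .1291 .0333 0 100;.0227 -.0879 0 .1291 .0333 0 100;.0227 -.0879 0 .1291 .0333 0 100;.0227 -.0879 0 .1291 .0333 0 100;.0227 -.0879 0 .1291 .0333 0 100;0 0 0 0 0 0 100;0 0 0 0 0 0 100;0 0 0 0 0 0 100")

```text
time_s: 9.43
eef_pos: [532.2, -130.6, 169.9]
ee_rot: [-0.256, 0.958, 0.121, -0.033]
force: [-0.1, 0.1, 0.6]
grip_width: 0.999
grip_force: 0.0
```

```bash
python3 -c "
from h import *;report()"
```

```text
t 9.43 tcp [ 532.2 -130.6  169.9] stand [  0.3 -66.7 169.9] toolx [ 1.    -0.001 -0.001] d [-0.     0.499 -0.867] F_st [-0.1  0.1  0.6] grip 0.999 0.0
```

Call:
drive_tool(commands="-.0138 .0533 -.0946 0 0 0 100;-.0138 .0533 -.0946 0 0 0 100;-.0138 .0533 -.0946 0 0 0 100;-.0138 .0533 -.0946 0 0 0 100;-.0138 .0533 -.0946 0 0 0 100;-.0138 .0533 -.0946 0 0 0 100;-.0138 .0533 -.0946 0 0 0 100;-.0138 .0533 -.0946 0 0 0 100;0 0 0 0 0 0 100;0 0 0 0 0 0 70;0 0 0 0 0 0 62;0 0 0 0 0 0 58;0 0 0 0 0 0 55;0 0 0 0 0 0 50;0 0 0 0 0 0 45;0 0 0 0 0 0 40;0 0 0 0 0 0 40;0 0 0 0 0 0 40;0 0 0 0 0 0 40;0 0 0 0 0 0 40")

```text
time_s: 11.1
eef_pos: [521.7, -88.4, 95.5]
ee_rot: [-0.256, 0.958, 0.122, -0.032]
force: [0.2, -1.5, 5.4]
grip_width: 0.53
grip_force: 42.0
```

```bash
python3 -c "
from h import *;report()"
```

```text
t 11.1 tcp [521.7 -88.4  95.5] stand [  0.7 -23.3  95.5] toolx [ 1.    -0.001  0.001] d [ 0.001  0.499 -0.867] F_st [-0.2 -1.5  5.4] grip 0.53 42.0
```

Call:
drive_tool(commands="-.0034 .0132 .0067 -.0646 -.0167 0 40;-.0034 .0132 .0067 -.0646 -.0167 0 40;-.0036 .0138 .0053 -.0646 -.0167 0 40;-.0036 .0138 .0053 -.0646 -.0167 0 40;-.0037 .0143 .0038 -.0646 -.0167 0 40;-.0037 .0143 .0038 -.0646 -.0167 0 40;-.0038 .0146 .0023 -.0646 -.0167 0 40;-.0038 .0146 .0023 -.0646 -.0167 0 40;-.0038 .0148 .0008 -.0646 -.0167 0 40;-.0038 .0148 .0008 -.0646 -.0167 0 40")

```text
time_s: 11.93
eef_pos: [517.9, -74.2, 99.2]
ee_rot: [0.002, 0.992, 0.126, 0.001]
force: [-3.4, -1.3, 2.4]
grip_width: 0.532
grip_force: 42.0
```

Call:
drive_tool(commands="-.0038 .0148 -.0008 -.0646 -.0167 0 40;-.0038 .0148 -.0008 -.0646 -.0167 0 40;-.0038 .0146 -.0023 -.0646 -.0167 0 40;-.0038 .0146 -.0023 -.0646 -.0167 0 40;-.0037 .0143 -.0038 -.0646 -.0167 0 40;-.0037 .0143 -.0038 -.0646 -.0167 0 40;-.0036 .0138 -.0053 -.0646 -.0167 0 40;-.0036 .0138 -.0053 -.0646 -.0167 0 40;-.0034 .0132 -.0067 -.0646 -.0167 0 40;-.0034 .0132 -.0067 -.0646 -.0167 0 40;0 0 0 0 0 0 40;0 0 0 0 0 0 40;0 0 0 0 0 0 40;0 0 0 0 0 0 40;0 0 0 0 0 0 40")

```text
time_s: 13.18
eef_pos: [514.3, -59.8, 95.4]
ee_rot: [0.258, 0.958, 0.122, 0.034]
force: [-3.0, 1.1, 6.8]
grip_width: 0.532
grip_force: 41.4
```

```bash
python3 -c "
from h import *;report()"
```

```text
t 13.18 tcp [514.3 -59.8  95.4] stand [ 0.7  6.3 95.4] toolx [1.    0.    0.002] d [ 0.002 -0.502 -0.865] F_st [-2.6  1.9  6.8] grip 0.532 41.4
```

Call:
drive_tool(commands="-.0125 .0484 0 0 0 0 40;-.0125 .0484 0 0 0 0 40;-.0125 .0484 0 0 0 0 40;-.0125 .0484 0 0 0 0 40;-.0125 .0484 0 0 0 0 40;-.0125 .0484 0 0 0 0 40;-.0125 .0484 0 0 0 0 40;0 0 0 0 0 0 40;0 0 0 0 0 0 40")

```text
time_s: 13.93
eef_pos: [505.6, -25.2, 95.4]
ee_rot: [0.258, 0.958, 0.122, 0.034]
force: [-1.2, 1.9, 9.2]
grip_width: 0.534
grip_force: 42.1
```

```bash
python3 -c "
from h import *;report()"
```

```text
t 13.93 tcp [505.6 -25.2  95.4] stand [ 0.9 42.  95.4] toolx [1.    0.001 0.002] d [ 0.002 -0.502 -0.865] F_st [-0.7  2.1  9.2] grip 0.534 42.1
```

Call:
drive_tool(commands="-.0037 .0145 0 0 0 0 40;-.0037 .0145 0 0 0 0 40;-.0037 .0145 0 0 0 0 40;-.0025 .0097 0 0 0 0 40;0 0 0 0 0 0 40;0 0 0 0 0 0 40")

```text
time_s: 14.43
eef_pos: [504.4, -20.5, 95.4]
ee_rot: [0.258, 0.958, 0.122, 0.034]
force: [0.0, -3.3, 6.3]
grip_width: 0.527
grip_force: 41.4
```

```bash
python3 -c "
from h import *;report()"
```

```text
t 14.43 tcp [504.4 -20.5  95.4] stand [ 1.  46.8 95.4] toolx [1.    0.001 0.002] d [ 0.002 -0.502 -0.865] F_st [-0.8 -3.2  6.3] grip 0.527 41.4
```

Call:
drive_tool(commands="-.0025 .0097 0 0 0 0 40;-.0025 .0097 0 0 0 0 40;-.0025 .0097 0 0 0 0 40;0 0 0 0 0 0 40")

```text
time_s: 14.77
eef_pos: [503.7, -17.7, 95.4]
ee_rot: [0.258, 0.958, 0.122, 0.034]
force: [0.0, -4.6, 6.1]
grip_width: 0.532
grip_force: 41.3
```

```bash
python3 -c "
from h import *;report()"
```

```text
t 14.77 tcp [503.7 -17.7  95.4] stand [ 1.  49.8 95.4] toolx [1.    0.001 0.002] d [ 0.002 -0.502 -0.865] F_st [-1.1 -4.5  6.1] grip 0.532 41.3
```

Still sliding (axis y ≈ 48). I'll go on in small steps.

Call:
drive_tool(commands="-.0025 .0097 0 0 0 0 40;-.0025 .0097 0 0 0 0 40;-.0025 .0097 0 0 0 0 40;0 0 0 0 0 0 40")

```text
time_s: 15.1
eef_pos: [502.9, -14.8, 95.4]
ee_rot: [0.258, 0.958, 0.122, 0.034]
force: [1.1, -4.3, 4.7]
grip_width: 0.533
grip_force: 41.3
```

```bash
python3 -c "
from h import *;report()"
```

```text
t 15.1 tcp [502.9 -14.8  95.4] stand [ 0.9 52.8 95.4] toolx [1.    0.001 0.002] d [ 0.002 -0.502 -0.865] F_st [ 0.  -4.4  4.7] grip 0.533 41.3
```

Call:
drive_tool(commands="-.0025 .0097 0 0 0 0 40;-.0025 .0097 0 0 0 0 40;0 0 0 0 0 0 40")

```text
time_s: 15.35
eef_pos: [502.4, -12.8, 95.4]
ee_rot: [0.258, 0.958, 0.122, 0.034]
force: [0.2, -3.6, 6.3]
grip_width: 0.534
grip_force: 41.3
```

```bash
python3 -c "
from h import *;report()"
```

```text
t 15.35 tcp [502.4 -12.8  95.4] stand [ 1.  54.8 95.4] toolx [1.    0.001 0.002] d [ 0.002 -0.502 -0.865] F_st [-0.7 -3.5  6.3] grip 0.534 41.3
```

Call:
drive_tool(commands="-.0025 .0097 0 0 0 0 40;-.0025 .0097 0 0 0 0 40;0 0 0 0 0 0 40")

```text
time_s: 15.6
eef_pos: [501.9, -11.0, 95.4]
ee_rot: [0.258, 0.958, 0.121, 0.034]
force: [1.2, -5.8, 5.6]
grip_width: 0.535
grip_force: 41.3
```

Run:
```python
from h import *; from rig import *
report();a=capture("side")["pixels"]
cv2.imwrite("pics/g3.png",cv2.resize(a[160:240,260:380],None,fx=6,fy=6,interpolation=cv2.INTER_CUBIC))
```

```text
t 15.6 tcp [501.9 -11.   95.4] stand [ 1.  56.7 95.4] toolx [1.    0.    0.002] d [ 0.002 -0.502 -0.865] F_st [-0.3 -5.9  5.6] grip 0.535 41.3
```

View pics/g3.png

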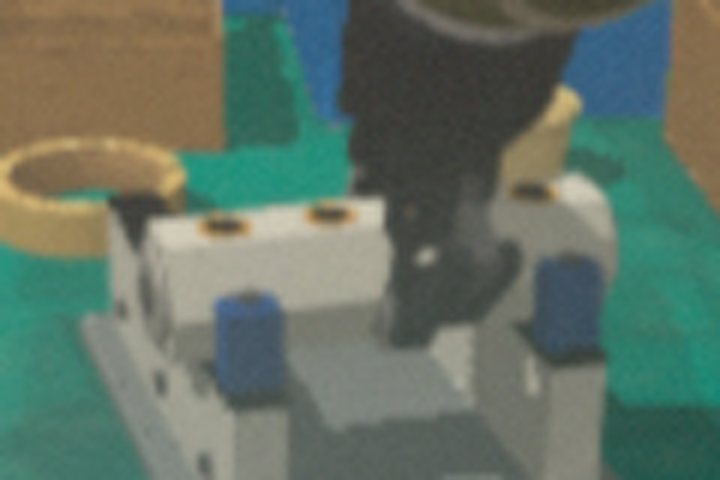

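The drilled face is on top (rings at (222,225), (330,213) and (533,190)), and the bar's front edge is right behind both stops. Continuing until firm contact.

Call:
drive_tool(commands="-.0025 .0097 0 0 0 0 40;-.0025 .0097 0 0 0 0 40;0 0 0 0 0 0 40")

```text
time_s: 15.9
eef_pos: [501.7, -10.5, 95.5]
ee_rot: [0.259, 0.958, 0.121, 0.033]
force: [6.3, -18.7, 1.3]
grip_width: 0.532
grip_force: 44.0
```

```bash
python3 -c "
from h import *;report()"
```

```text
t 15.9 tcp [501.7 -10.5  95.5] stand [ 0.8 57.2 95.5] toolx [ 1.    -0.001  0.001] d [ 0.001 -0.504 -0.864] F_st [  1.5 -19.6   1.3] grip 0.532 44.0
```

Call:
drive_tool(commands="0 0 0 0 0 0 65;0 0 0 0 0 0 100;0 0 0 0 0 0 100;0 0 0 0 0 0 100;0 0 0 0 0 0 100;-.0188 .0726 .13 0 0 0 100;-.0188 .0726 .13 0 0 0 100;-.0188 .0726 .13 0 0 0 100;-.0188 .0726 .13 0 0 0 100;-.0188 .0726 .13 0 0 0 100;-.0188 .0726 .13 0 0 0 100;.0366 -.1416 .02 .1291 .0333 0 60;.0366 -.1416 .02 .1291 .0333 0 30;.0366 -.1416 .02 .1291 .0333 0 0;.0366 -.1416 .02 .1291 .0333 0 0;.0366 -.1416 .02 .1291 .0333 0 0;.0366 -.1416 0 0 0 0 0;.0366 -.1416 0 0 0 0 0;.0366 -.1416 0 0 0 0 0;0 0 0 0 0 0 0;0 0 0 0 0 0 0")

```text
invalid input at $.commands: expected 1 to 20 rows
```

```bash
python3 -c "
from h import *;report()"
```

```text
t 15.9 tcp [501.7 -10.5  95.5] stand [ 0.8 57.2 95.5] toolx [ 1.    -0.001  0.001] d [ 0.001 -0.504 -0.864] F_st [  1.5 -19.6   1.3] grip 0.532 44.0
```

Call:
drive_tool(commands="0 0 0 0 0 0 65;0 0 0 0 0 0 100;0 0 0 0 0 0 100;0 0 0 0 0 0 100;0 0 0 0 0 0 100;-.0188 .0726 .13 0 0 0 100;-.0188 .0726 .13 0 0 0 100;-.0188 .0726 .13 0 0 0 100;-.0188 .0726 .13 0 0 0 100;-.0188 .0726 .13 0 0 0 100;-.0188 .0726 .13 0 0 0 100;.0366 -.1416 .02 .1291 .0333 0 60;.0366 -.1416 .02 .1291 .0333 0 30;.0366 -.1416 .02 .1291 .0333 0 0;.0366 -.1416 .02 .1291 .0333 0 0;.0366 -.1416 .02 .1291 .0333 0 0;.0366 -.1416 0 0 0 0 0;.0366 -.1416 0 0 0 0 0;.0366 -.1416 0 0 0 0 0;0 0 0 0 0 0 0")

```text
time_s: 17.57
eef_pos: [519.3, -80.3, 182.4]
ee_rot: [0.002, 0.992, 0.126, 0.0]
force: [0.3, 0.7, 0.9]
grip_width: 0.003
grip_force: 0.0
```

```bash
python3 -c "
from h import *;report()"
```

```text
t 17.57 tcp [519.3 -80.3 182.4] stand [  0.4 -14.8 182.4] toolx [ 1.    -0.001  0.   ] d [ 0.    -0.004 -1.   ] F_st [0.5 0.6 0.9] grip 0.003 0.0
```

Descend 80 mm, then approach the rear edge.

Call:
drive_tool(commands="0 0 -.16 0 0 0 0;0 0 -.16 0 0 0 0;0 0 -.16 0 0 0 0;0 0 -.16 0 0 0 0;0 0 -.16 0 0 0 0;0 0 0 0 0 0 0;-.0075 .029 0 0 0 0 0;-.0075 .029 0 0 0 0 0;-.0075 .029 0 0 0 0 0;-.0075 .029 0 0 0 0 0;-.0075 .029 0 0 0 0 0;-.0075 .029 0 0 0 0 0;-.0075 .029 0 0 0 0 0;-.0075 .029 0 0 0 0 0;0 0 0 0 0 0 0;0 0 0 0 0 0 0")

```text
time_s: 18.9
eef_pos: [513.0, -55.4, 102.8]
ee_rot: [0.001, 0.992, 0.126, 0.001]
force: [-0.5, 0.2, -0.0]
grip_width: -0.001
grip_force: 0.0
```

```bash
python3 -c "
from h import *;report()"
```

```text
t 18.9 tcp [513.  -55.4 102.8] stand [  0.5  10.9 102.8] toolx [1.    0.    0.001] d [ 0.001 -0.002 -1.   ] F_st [-0.4  0.3 -0. ] grip -0.001 0.0
```

Call:
drive_tool(commands="-.0025 .0097 0 0 0 0 0;-.0025 .0097 0 0 0 0 0;-.0025 .0097 0 0 0 0 0;-.0025 .0097 0 0 0 0 0;0 0 0 0 0 0 0")

```text
time_s: 19.32
eef_pos: [511.9, -51.6, 102.8]
ee_rot: [0.001, 0.992, 0.126, 0.001]
force: [-0.5, 0.7, 0.6]
grip_width: 0.004
grip_force: 0.0
```

```bash
python3 -c "
from h import *;report()"
```

```text
t 19.32 tcp [511.9 -51.6 102.8] stand [  0.5  14.9 102.8] toolx [ 1.    -0.     0.001] d [ 0.001 -0.002 -1.   ] F_st [-0.3  0.8  0.6] grip 0.004 0.0
```

Call:
drive_tool(commands="-.0025 .0097 0 0 0 0 0;-.0025 .0097 0 0 0 0 0;-.0025 .0097 0 0 0 0 0;0 0 0 0 0 0 0")

```text
time_s: 19.65
eef_pos: [511.4, -49.2, 102.9]
ee_rot: [0.001, 0.992, 0.126, 0.001]
force: [0.9, -2.8, -1.4]
grip_width: -0.003
grip_force: 1.6
```

```bash
python3 -c "
from h import *;report()"
```

```text
t 19.65 tcp [511.4 -49.2 102.9] stand [  0.5  17.3 102.9] toolx [1.    0.    0.001] d [ 0.001 -0.003 -1.   ] F_st [ 0.2 -3.  -1.4] grip -0.003 1.6
```

Call:
drive_tool(commands="-.0025 .0097 0 0 0 0 0;-.0025 .0097 0 0 0 0 0;0 0 0 0 0 0 0")

```text
time_s: 19.9
eef_pos: [511.3, -48.8, 103.1]
ee_rot: [0.003, 0.992, 0.126, 0.001]
force: [0.4, -13.1, -1.4]
grip_width: -0.0
grip_force: 5.6
```

```bash
python3 -c "
from h import *;report()"
```

```text
t 19.9 tcp [511.3 -48.8 103.1] stand [  0.6  17.8 103.1] toolx [1.    0.    0.002] d [ 0.002 -0.006 -1.   ] F_st [ -2.9 -12.8  -1.4] grip -0.0 5.6
```

Call:
drive_tool(commands="-.0025 .0097 0 0 0 0 0;0 0 0 0 0 0 0;0 0 0 0 0 0 0;0 0 0 0 0 0 0;.005 -.0194 0 0 0 0 0;.005 -.0194 0 0 0 0 0;.01 -.0387 0 0 0 0 0;.02 -.0775 0 0 0 0 0;.02 -.0775 0 0 0 0 0;.02 -.0775 0 0 0 0 0;0 0 .2 0 0 0 0;0 0 .2 0 0 0 0;0 0 .2 0 0 0 0;.05 -.19 .2 0 0 0 0;.05 -.19 .2 0 0 0 0;.05 -.19 .2 0 0 0 0;.05 -.19 0 0 0 0 0;.05 -.19 0 0 0 0 0;0 0 0 0 0 0 0")

```text
time_s: 21.48
eef_pos: [543.8, -175.3, 222.6]
ee_rot: [0.001, 0.992, 0.125, 0.001]
force: [0.3, 0.9, 0.4]
grip_width: -0.002
grip_force: 0.0
```

Run:
```python
from h import *; from rig import *
report();a=capture("side")["pixels"];b=capture("top")["pixels"]
A=np.hstack([cv2.resize(a[165:245,265:365],None,fx=4,fy=4,interpolation=cv2.INTER_CUBIC),cv2.resize(b[165:245,280:380],None,fx=4,fy=4,interpolation=cv2.INTER_CUBIC)]);cv2.imwrite("pics/g4.png",A)
```

```text
t 21.48 tcp [ 543.8 -175.3  222.6] stand [   0.4 -112.9  222.6] toolx [ 1.    -0.003  0.001] d [ 0.001 -0.003 -1.   ] F_st [0.5 0.7 0.4] grip -0.002 0.0
```

View pics/g4.png

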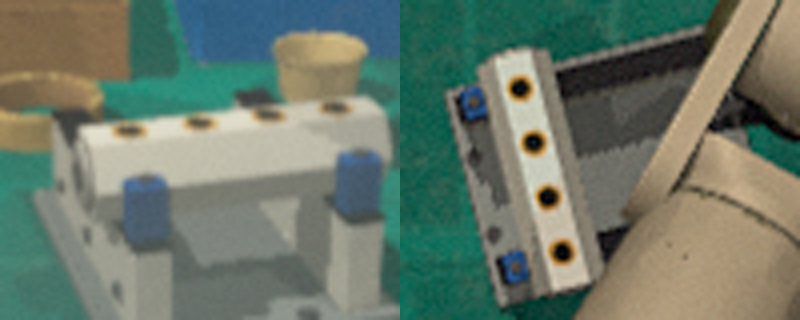

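The four holes are on top. The hole line (520,88 to 562,252) is parallel to the line through the stops (472,102 to 514,267) within 0.005 rad, and the bar touches both stops. Handing in.

```bash
python3 -c "
from rig import *;print(finish_job())"
```

```text
the job is handed in; nothing more can be done
None
```

I rolled the bar two faces toward the stops, resting it on each, and handed the job in at about 21.5 s. The last pictures show the drilled face on top and the bar flat, snug and square against both stops, but the hand-in gave no verdict.

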